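# Latch the two-part metal mould shut

## Robot

A 6-joint arm with a two-finger parallel gripper is mounted at the origin on a cart in front of the work surface, level with it; the furniture and walls round the work are solid. World frame = base frame: x ahead of the robot, y to its left, z up, the work surface at z = 0. Lengths are in m, angles in degrees, forces in N, time in s.
With the tool pointing down it reaches from about 0.35 to 0.875 m from the base axis. Payload 4.2 kg.
Tool frame: the origin (TCP) lies at the very end of the fingers, on their centre line; the grasp point (between the pads) lies 19 mm behind it; z points along the fingers, y is the line along which they close (so a half turn about z gives the same grasp; the last joint's range is limited). The gripper opens to 87 mm and grips with 3 to 60 N. Pads are 19 mm wide; open, the fingers measure 117 mm over their backs; the gripper's body (75 mm by 190 mm) begins 51 mm behind the grasp point.
Start: joints at [-49.068, 22.042, 0.453, 0, -68.411, -14.817], TCP at [0.275, -0.561, 0.202] pointing down, gripper open.
Joint ranges: [-179.83, 179.83], [-69.29, 118.12], [-61.27, 80.66], [-181.25, 117.63], [-171.15, -9.14], [-177.46, 177.46]. Speed limits (degrees/s): [159.86, 159.86, 180, 180, 180, 180].

## Interface

Orientations are given as a 3x3 rotation matrix whose columns are the frame's x, y, z axes.
In Python, from station import monitor, cams, ticket gives the robot as it stands.
- The arm moves only by the tool drive_tool, never from a script. Its argument "moves" is a list of rows, each an object with "delta_pos": the shift along the tool's x, y, z in mm, a list of three; "turn": the turn about the tool's z in rad; "claw": the opening, from 0 (shut) to 1 (fully open). A call has 1 to 12 rows; each row shifts and turns the commanded pose from where the row before left it, along the tool's axes as they then stand; what a row does not reach is not made up. A row lasts 1/8 s, in which the tool goes at most 62.5 mm and 10.7 degrees, less where a joint would pass 70% of its speed; a pose out of reach is approached as far as the arm can. A call is refused whole if a number of a shift passes 62.5 or a number of a turn 0.188, either way. A call with a gripper value outside its range is refused whole. The fingers move at their own pace and stop on an object; the grip force is fixed at half the most. Time passes only in rows, so rows that do not move let the fingers close. It gives the time, the measured TCP pose, the force, the opening and the grip force at its end, in the units of the state.
- monitor.sense(): the state, without advancing time (a new reading comes with each control period).
- cams.capture(name): name is "scene" or "top"; returns a dict with "color" (400x640x3 uint8, red, green, blue), "range_z" (400x640 float32, m along the optical axis (not along the pixel's ray), 0 where there is no reading), "vertical_fov" (degrees; the focal length in pixels is half the picture's height over the tangent of half this angle, whatever the lens; pixels are square), "cx", "cy" (the principal point, pixels), "dist" ([k1, k2, p1, p2, k3] as OpenCV has them; the pictures are not rectified), "extrinsics" (4x4, takes a point from camera to world coordinates). Camera axes: x right, y down, z forward; pixel columns grow to the right and rows downward; lengths in m; the calibration is good to about 2 mm. A picture is of the moment at which its call begins.
- ticket.finish_job(): hands the job in; it is judged then, once.
The state is a dict: "time_s": time; "joints": joint angles; "joint_velocities": joint speeds; "effort": joint torques, N m; "tcp_pos": TCP position; "ee_rot": TCP orientation; "wrist_force": force on the tool from outside, world axes, zero at the start; "moment": the same for the moment, N m; "gripper_width": opening from 0.0 (shut) to 1.0 (fully open); "gripper_force": force on a finger pad.
Only numpy, scipy, OpenCV 4.12 (cv2) and the standard library are available. Lean on these libraries where they do the work, as an engineer would, in place of code of your own. Each camera call takes 0.05 s, during which the arm holds its last target. There are 200 camera calls.

## Task

Close the metal ham mould with its draw latch: swing the lever fully open toward the keeper so that the wire loop can reach, put the loop over the keeper hook, then throw the lever right over to the other side and press it down until it snaps flat and the two halves are drawn together. Leave the honey jar, the tin and the salt shaker where they stand, and take the hand away.

Things in the scene. Friction and masses are not known exactly. Their poses are not given: they have to be found in the camera images.
- mould: Grey-painted metal box mould in two halves on a 262 x 140 mm tray, fixed to the worktop. Origin on the worktop below the lever's pivot; z up, x along the mould from fixed half (x -105 to 30 mm) to sliding half (32 to 112 mm when shut), i.e. toward the keeper; y across. Halves 110 mm wide, flat tops 70 mm above the worktop. The latch stands on the tops, mid-width (y = 0).
- pivot (a point): Axis of the lever (it runs along the mould's y), 84 mm above the worktop, between two cheeks on the fixed half. Axes as the mould's.
- mould_half (a joint): Gap that has still to be closed, m: 0 = flush, 0.018 = open stop, where springs in the mould hold it (10 N there, about 32 N shut). The keeper rides on this half.
- latch_lever (a joint): Lever angle, rad: 0 = snapped down flat, pointing to mould -x; 1.57 upright; 2.23 fully open, leaning to the keeper, which the loop needs (within 0.25) to reach past the hook. Elevation from mould +x = pi - value. Starts near upright, stays where left. With the loop hooked it takes up to 10 N at the tip and snaps over centre below 0.2. Loop pin: 20 mm from pivot, at elevation pi + 0.14 - value.
- lever_tip (a point): Point on the free end of the lever: a dark steel strip 26 mm wide, 4 mm thick, reaching 73 mm from the pivot, with its end turned up a little; this point is 68 mm from the pivot.
- latch_loop (a joint): Angle of the wire loop on its pin on the lever, rad. Elevation of the loop, from mould +x (keeper side) = latch_loop - latch_lever: 0 = level toward the keeper, 1.57 = upright (it starts at 1.5 to 2.1). It keeps its angle to the lever while steep, and drops by its own weight below about 0.9 of elevation (or past 2.25, backward). It straddles the lever and passes round its end.
- loop_bar (a point): Middle of the loop's cross bar: metal rod 8 mm thick, 48 mm long across the mould, 80 mm from the loop's pin (side wires 6 mm).
- keeper_seat (a point): Where the middle of the bar lies when hooked: 78.5 mm above the worktop, behind the keeper hook on the side away from the lever. Axes as the mould's; rides on the sliding half. The hook is a dark steel plate 30 mm wide, 5 mm thick, leaning away from the lever by 22 degrees; its top edge is 10 mm above this point and 1 mm short of it: let the bar down 5 to 12 mm beyond this point.
- honey_jar: Honey jar with a yellow lid, 71 mm wide, 86 mm tall, standing behind the mould; origin under its foot.
- tomato_tin: Low food tin, 75 mm wide, 58 mm tall, standing behind the mould; origin under its foot.
- salt_shaker: Salt shaker, 44 mm wide, 90 mm tall, standing past the keeper end of the mould; origin under its foot.

How it is judged:
By the outcome, as a careful person would: the job done as asked, in the order asked, and still so for the second after the job is handed in, with the robot touching nothing.
It also fails if it takes over 42 s, if anything falls off the work surface, if the arm or the gripper's body presses on something with over 40 N, if the wrist force passes 120 N, or if a joint passes its speed limit or range.

## Working session

There is one attempt and no reset: what is moved stays moved. The work goes in short steps, Python scripts to look and compute and a tool call to move; the robot and the scene stay as the last step left them, time stands still between calls to the robot, and variables do not carry over. Pictures are saved under pics/ and viewed, at most 12 in all, crops included, and the job is handed in when it is done.

Besides the shell and the picture viewer there is one more tool, called after "Request:" by a JSON object that holds its "name" and its "arguments". drive_tool: Moves the arm, as the interface text tells. Its arguments: {"type":"object","properties":{"moves":{"type":"array","items":{"type":"object","properties":{"delta_pos":{"type":"array","items":{"type":"number"}},"turn":{"type":"number"},"claw":{"type":"number"}}}}},"required":["moves"]}

```bash
mkdir -p pics; ls; cat > h.py <<'E'
import numpy as np, cv2
from station import monitor, cams, ticket
np.set_printoptions(precision=4,suppress=True)
def cap(n):
    d=cams.capture(n); h=d["color"].shape[0]
    f=h/2/np.tan(np.radians(d["vertical_fov"])/2)
    d["K"]=np.array([[f,0,d["cx"]],[0,f,d["cy"]],[0,0,1.]]); d["D"]=np.array(d["dist"],float); return d
def cloud(d):
    h,w=d["range_z"].shape
    uv=np.stack(np.meshgrid(np.arange(w),np.arange(h)),-1).reshape(-1,1,2).astype(float)
    n=cv2.undistortPoints(uv,d["K"],d["D"]).reshape(h,w,2)
    P=np.dstack([n,np.ones((h,w))])*d["range_z"][...,None]
    E=np.array(d["extrinsics"]); return P@E[:3,:3].T+E[:3,3]
def ray(d,uv,z):
    n=cv2.undistortPoints(np.array(uv,float).reshape(-1,1,2),d["K"],d["D"]).reshape(-1,2)
    E=np.array(d["extrinsics"]); r=np.c_[n,np.ones(len(n))]@E[:3,:3].T; o=E[:3,3]
    return o+r*((z-o[2])/r[:,2])[:,None]
def save(d,n): cv2.imwrite("pics/"+n+".png",d["color"][...,::-1])
E
python3 - <<'E'
from h import *
for n in("scene","top"):
    d=cap(n); save(d,n+"0"); print(n,d["K"][0,0],np.array(d["extrinsics"]))
s=monitor.sense(); print(s["tcp_pos"],np.array(s["ee_rot"]),s["time_s"],s["gripper_width"])
E
```

```text
pics
scene 465.04557030955067 [[-0.661  -0.4052  0.6316 -0.0616]
 [-0.7501  0.3334 -0.5712  0.6935]
 [ 0.0209 -0.8513 -0.5243  0.5984]
 [ 0.      0.      0.      1.    ]]
top 489.5607706611899 [[-0.0171 -0.9856  0.1683  0.3979]
 [-0.9997  0.0135 -0.0225  0.1453]
 [ 0.0199 -0.1686 -0.9855  1.0638]
 [ 0.      0.      0.      1.    ]]
[ 0.2748 -0.5607  0.2013] [[-0.898  -0.44   -0.001 ]
 [-0.44    0.898   0.0018]
 [ 0.0001  0.002  -1.    ]] 0.1 1.0016231061451122
```

View pics/scene0.png

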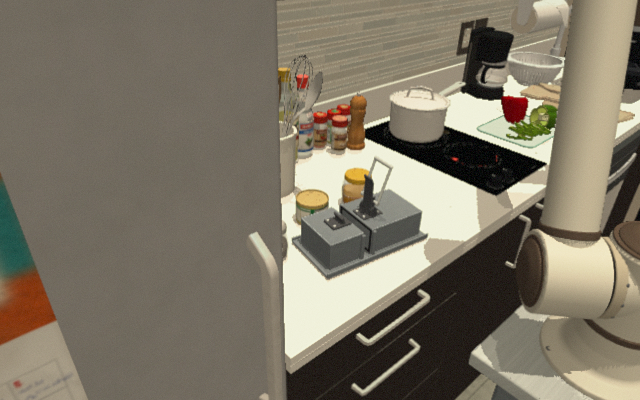

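View pics/top0.png

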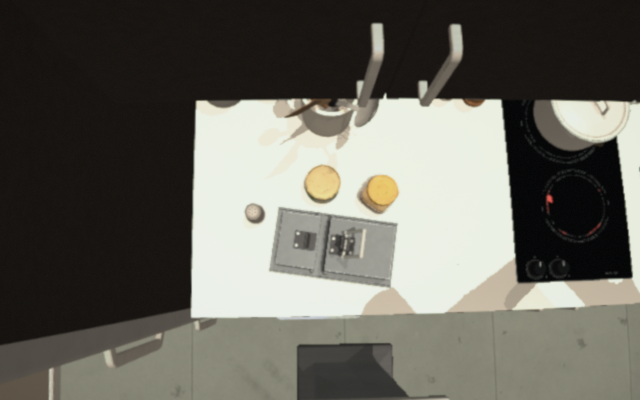

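The mould stands with the keeper half to the left: top view about (300,240), loop at (362,243), jar (380,193), tin (323,183), shaker (254,213). In the scene view the lever is at (369,195) and the loop bar at (381,165). Next I'll measure these.

```bash
python3 - <<'E'
from h import *
d=cap("top"); P=cloud(d); z=P[...,2]
roi=np.zeros(z.shape,bool); roi[195:300,262:410]=1
m=roi&(abs(z-.070)<.006)
pts=(P[m][:,:2]*1000).astype(np.float32)
print("z top",np.median(z[m]))
# separate halves by gap
n,l,st,c=cv2.connectedComponentsWithStats(m.astype(np.uint8))
for i in range(1,n):
    if st[i,4]>200:
        q=(P[l==i][:,:2]*1000).astype(np.float32); print(st[i],cv2.minAreaRect(q),np.median(P[l==i][:,2]))
print("all",cv2.minAreaRect(pts))
tr=roi&(z>.003)&(z<.03); print("tray",cv2.minAreaRect((P[roi&(z>.004)][:,:2]*1000).astype(np.float32)),np.median(z[tr]))
hi=roi&(z>.078); 
n,l,st,c=cv2.connectedComponentsWithStats(hi.astype(np.uint8))
for i in range(1,n):
    q=P[l==i]; print(st[i],c[i],q.min(0),q.max(0))
cr=cv2.resize(d["color"][195:300,262:410,::-1],None,fx=5,fy=5,interpolation=cv2.INTER_CUBIC); 
s=cap("scene"); cr2=cv2.resize(s["color"][140:280,285:435,::-1],None,fx=4,fy=4,interpolation=cv2.INTER_CUBIC)
cv2.imwrite("pics/c1.png",cr); cv2.imwrite("pics/c2.png",cr2)
E
```

```text
z top 0.07032290315023498
[ 275  211   47   62 2004] ((486.9244079589844, 156.2714080810547), (80.2408447265625, 121.84009552001953), 81.03105926513672) 0.070440426195304
[ 324  215   72   64 2883] ((467.58154296875, 31.481895446777344), (135.53271484375, 121.64399719238281), 81.22167205810547) 0.07017599911184325
[345 233  16  23 268] ((476.2882995605469, 45.15642547607422), (26.5207576751709, 49.087135314941406), 81.0461654663086) 0.07144333689096816
all ((497.1734313964844, 78.44270324707031), (239.86138916015625, 164.260986328125), 84.753662109375)
tray ((477.281005859375, 76.01121520996094), (322.1907958984375, 225.97254943847656), 88.93553924560547) 0.010178148536803988
[309 195   1   1   1] [309. 195.] [0.3979 0.1453 1.0638] [0.3979 0.1453 1.0638]
[367 195  30  11 238] [381.958  199.0336] [ 0.554  -0.0448  0.078 ] [0.5758 0.0139 0.09  ]
[368 201   1   1   1] [368. 201.] [0.3979 0.1453 1.0638] [0.3979 0.1453 1.0638]
[263 203   1   1   1] [263. 203.] [0.3979 0.1453 1.0638] [0.3979 0.1453 1.0638]
[278 203   1   1   1] [278. 203.] [0.3979 0.1453 1.0638] [0.3979 0.1453 1.0638]
[307
[... 2991 characters left out ...]
1] [273. 278.] [0.3979 0.1453 1.0638] [0.3979 0.1453 1.0638]
[362 279   1   1   1] [362. 279.] [0.3979 0.1453 1.0638] [0.3979 0.1453 1.0638]
[400 280   1   1   1] [400. 280.] [0.3979 0.1453 1.0638] [0.3979 0.1453 1.0638]
[263 284   1   1   1] [263. 284.] [0.3979 0.1453 1.0638] [0.3979 0.1453 1.0638]
[395 284   1   1   1] [395. 284.] [0.3979 0.1453 1.0638] [0.3979 0.1453 1.0638]
[351 286   1   1   1] [351. 286.] [0.3979 0.1453 1.0638] [0.3979 0.1453 1.0638]
[381 291   1   1   1] [381. 291.] [0.3979 0.1453 1.0638] [0.3979 0.1453 1.0638]
[264 295   1   1   1] [264. 295.] [0.3979 0.1453 1.0638] [0.3979 0.1453 1.0638]
[382 296   1   1   1] [382. 296.] [0.3979 0.1453 1.0638] [0.3979 0.1453 1.0638]
```

View pics/c1.png

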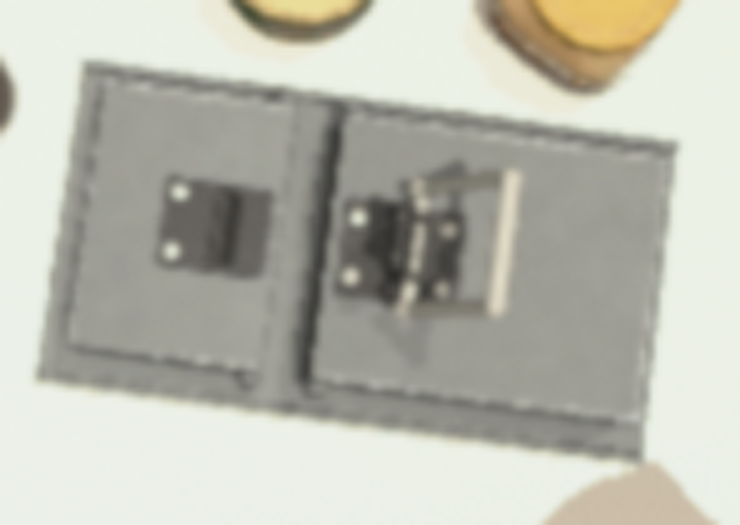

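View pics/c2.png

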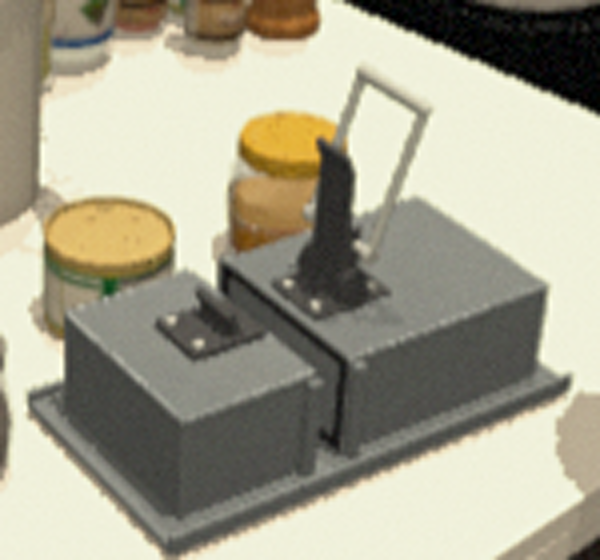

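The crops agree with the description: keeper plate at crop c1 (215,227), lever about (418,240), loop bar about (505,243) tilted backward. Now I'll get the mould frame and the lever and bar positions.

```bash
cat >> h.py <<'E'
TH=np.radians(81.2)
def R2(): c,s=np.cos(TH),np.sin(TH); return np.array([[c,s,0],[-s,c,0],[0,0,1]])
E
python3 - <<'E'
from h import *
R=R2()
for n,roi in(("top",(slice(195,300),slice(262,410))),("scene",(slice(140,280),slice(285,435)))):
    d=cap(n); P=cloud(d)[roi]; v=d["range_z"][roi]>0
    Q=(P[v]*1000)@R.T   # mould-aligned, mm
    t=Q[abs(Q[:,2]-70)<4]
    xs,ys=t[:,0],t[:,1]; a,b=np.percentile(xs,[.5,99.5]); 
    mid=t[(ys<np.median(ys)+30)&(ys>np.median(ys)-30)]
    print(n,"z",np.median(t[:,2]),"x ext",np.percentile(mid[:,0],[0.3,99.7]),"y ext",np.percentile(ys[(xs<a+100)],[.5,1,99,99.5]), np.percentile(ys[(xs>b-60)],[.5,1,99,99.5]))
    h=np.histogram(mid[:,0],np.arange(a-4,b+6,2)); g=[(e,c) for c,e in zip(*h)]; print("low bins",[round(float(e)) for e,c in g if c<25 and e>a+90])
    hi=Q[(Q[:,2]>95)&(Q[:,2]<220)&(abs(Q[:,0]-(a+105))<80)&(abs(Q[:,1]-np.median(ys))<45)]
    for z in range(95,215,8):
        q=hi[(hi[:,2]>=z)&(hi[:,2]<z+8)]
        if len(q): print(z,len(q),"x",np.percentile(q[:,0],[5,50,95]).round(),"y",np.percentile(q[:,1],[5,50,95]).round())
    k=Q[(Q[:,2]>77)&(Q[:,2]<95)&(Q[:,0]>a+160)&(abs(Q[:,1]-np.median(ys))<30)]
    print("keeper",len(k),np.percentile(k,[5,50,95],axis=0))
d=cap("top"); 
for nm,uv,z in(("latchplate",(342.0,244.6),.073),("keeperplate",(305.,240.4),.073)): print(nm,ray(d,[uv],z)@R.T*1000)
E
```

```text
top z 70.23910355458129 x ext [ 36.0978 268.4043] y ext [-551.0379 -511.9839 -403.567  -402.7404] [-512.01   -511.4312 -403.182  -402.7911]
low bins [128, 130, 132, 134, 136, 138, 140, 142, 144, 146, 148, 152, 154, 156, 160, 170, 172, 174, 176, 178, 180, 182, 184, 186, 188, 192, 194, 196, 198, 200, 202, 204, 206, 208, 210, 212, 214, 216, 218, 220, 222, 224, 226, 228, 230, 232, 234, 236, 268, 270]
95 6 x [135. 141. 144.] y [-472. -445. -440.]
103 50 x [134. 136. 139.] y [-482. -453. -432.]
111 20 x [133. 135. 139.] y [-483. -457. -431.]
119 13 x [130. 132. 142.] y [-483. -446. -432.]
127 10 x [127. 129. 130.] y [-482. -479. -430.]
135 14 x [125. 126. 134.] y [-484. -440. -431.]
143 30 x [122. 133. 141.] y [-482. -455. -431.]
151 48 x [120. 143. 147.] y [-480. -456. -432.]
159 18 x [117. 119. 146.] y [-482. -452. -430.]
167 12 x [114. 116. 118.] y [-483. -457. -430.]
175 82 x [108. 112. 115.] y [-483. -455. -432.]
183 53 x [109. 111. 114.] y [-478. -457. -435.]
keeper 101 [[ 200.8585 -471.4574   77.1579]
 [ 211.8747 -456.8937   82.9604]
 [ 229.8705 -442.9255   89.8795]]
scene z 70.6444
[... 557 characters left out ...]
[-483. -452. -433.]
111 51 x [134. 143. 147.] y [-478. -450. -434.]
119 47 x [132. 144. 146.] y [-473. -456. -433.]
127 43 x [128. 145. 146.] y [-469. -452. -434.]
135 50 x [126. 144. 146.] y [-476. -455. -433.]
143 50 x [122. 127. 147.] y [-485. -455. -433.]
151 58 x [119. 147. 150.] y [-483. -458. -434.]
159 23 x [115. 119. 121.] y [-484. -480. -433.]
167 26 x [113. 117. 118.] y [-485. -437. -433.]
175 65 x [110. 114. 116.] y [-484. -459. -434.]
183 25 x [110. 113. 116.] y [-479. -454. -437.]
keeper 69 [[ 213.007  -472.3695   77.2383]
 [ 216.0475 -455.908    84.4713]
 [ 235.3934 -443.8048   90.5938]]
latchplate [[ 139.5245 -459.2685   73.    ]]
keeperplate [[ 214.9957 -457.416    73.    ]]
```

Request:
{"name": "drive_tool", "arguments": {"moves": [{"delta_pos": [0,0,-15],"turn": 0.152,"claw": 0.6},{"delta_pos": [0,0,-15],"turn": 0.152,"claw": 0.6},{"delta_pos": [0,0,-15],"turn": 0.152,"claw": 0.6},{"delta_pos": [0,0,-15],"turn": 0.153,"claw": 0.6},{"delta_pos": [-10,40,0],"turn": 0,"claw": 0.6},{"delta_pos": [-10,50,0],"turn": 0,"claw": 0.6},{"delta_pos": [-10,50,0],"turn": 0,"claw": 0.6},{"delta_pos": [-10,50,0],"turn": 0,"claw": 0.6},{"delta_pos": [-10,50,0],"turn": 0,"claw": 0.6},{"delta_pos": [-10,50,0],"turn": 0,"claw": 0.6},{"delta_pos": [-10,50,0],"turn": 0,"claw": 0.6},{"delta_pos": [0,0,0],"turn": 0,"claw": 0.6}]}}

```text
time_s: 1.85
tcp_pos: [0.3971, -0.2334, 0.2628]
ee_rot: [[-0.989, 0.147, 0.001], [0.147, 0.989, 0.0], [-0.001, 0.0, -1.0]]
wrist_force: [-0.2, 0.2, -0.6]
gripper_width: 0.602
gripper_force: 0.0
```

```bash
cat >> h.py <<'E'
O=np.array([473.7,69.3,0])
def tcp():
    s=monitor.sense(); R=R2(); ee=np.array(s["ee_rot"])
    m=R@(np.array(s["tcp_pos"])*1000-O)
    print("t",round(s["time_s"],2),"mould mm",m.round(1),"tooly ang",round(float(np.degrees(np.arctan2(ee[1,1],ee[0,1]))),2),"z",ee[:,2],"F",R@np.array(s["wrist_force"]),"w",round(s["gripper_width"],3)); return m
E
python3 -c "
from h import *
tcp()"
```

```text
t 1.85 mould mm [-310.9   29.4  262.8] tooly ang 81.52 z [ 0.0012  0.0001 -1.    ] F [ 0.1956  0.1918 -0.6482] w 0.602
```

Request:
{"name": "drive_tool", "arguments": {"moves": [{"delta_pos": [-5,50,0],"turn": 0.006,"claw": 0.6},{"delta_pos": [-5,55,0],"turn": 0,"claw": 0.6},{"delta_pos": [-5,55,0],"turn": 0,"claw": 0.6},{"delta_pos": [-5,55,0],"turn": 0,"claw": 0.6},{"delta_pos": [-5,55,0],"turn": 0,"claw": 0.6},{"delta_pos": [-4,40,0],"turn": 0,"claw": 0.6},{"delta_pos": [0,21,30],"turn": 0,"claw": 0.6},{"delta_pos": [0,0,20],"turn": 0,"claw": 0.6},{"delta_pos": [0,0,0],"turn": 0,"claw": 0.6}]}}

```text
time_s: 2.98
tcp_pos: [0.4763, 0.0855, 0.2109]
ee_rot: [[-0.987, 0.159, -0.004], [0.159, 0.987, -0.002], [0.003, -0.002, -1.0]]
wrist_force: [-0.2, -0.7, -0.0]
gripper_width: 0.597
gripper_force: 0.0
```

```bash
python3 -c "
from h import *
tcp()
d=cap('scene');
cv2.imwrite('pics/c3.png',cv2.resize(d['color'][60:280,265:485,::-1],None,fx=2.6,fy=2.6,interpolation=cv2.INTER_CUBIC))
R=R2();P=(cloud(d)[60:240,285:450].reshape(-1,3)*1000-O)@R.T
for z in (180,200,215,230,250):
  q=P[(abs(P[:,2]-z)<4)&(abs(P[:,0]-20)<90)&(abs(P[:,1])<40)]; print(z,len(q)); 
  if len(q): print(np.percentile(q[:,:2],[2,25,50,75,98],axis=0).round().T)
"
```

```text
t 2.98 mould mm [ 16.4  -0.1 210.9] tooly ang 80.84 z [-0.0036 -0.0019 -1.    ] F [-0.7345  0.0558 -0.024 ] w 0.597
180 78
[[-31. -28. -27. -26. -24.]
 [-27. -14.   2.  16.  25.]]
200 0
215 0
230 23
[[-15. -10.  -9.  50.  52.]
 [-11.  -3.   4.   8.   9.]]
250 86
[[-16. -10.  44.  51.  53.]
 [-14.  -5.   4.   8.  10.]]
```

View pics/c3.png

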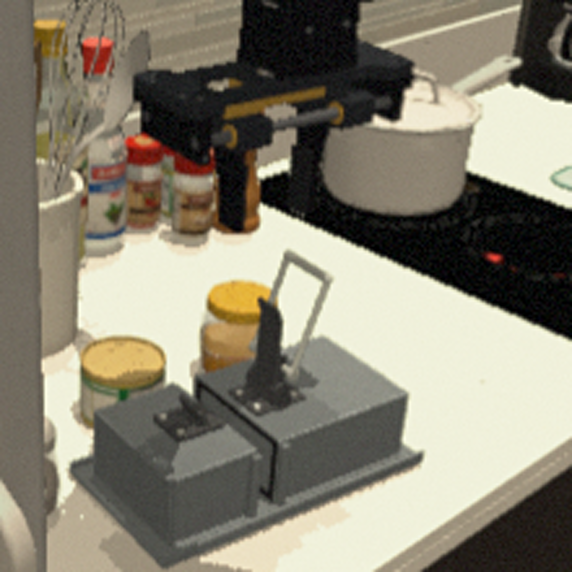

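Request:
{"name": "drive_tool", "arguments": {"moves": [{"delta_pos": [0,2,20],"turn": -0.004,"claw": 0.6},{"delta_pos": [0,0,20],"turn": 0,"claw": 0.6},{"delta_pos": [0,0,20],"turn": 0,"claw": 0.6},{"delta_pos": [0,0,20],"turn": 0,"claw": 0.6},{"delta_pos": [0,6,0],"turn": 0,"claw": 0.6},{"delta_pos": [0,8,0],"turn": 0,"claw": 0.6},{"delta_pos": [0,8,0],"turn": 0,"claw": 0.6},{"delta_pos": [0,6,0],"turn": 0,"claw": 0.6},{"delta_pos": [0,6,0],"turn": 0,"claw": 0.6},{"delta_pos": [0,5,0],"turn": 0,"claw": 0.6},{"delta_pos": [0,2,0],"turn": 0,"claw": 0.6},{"delta_pos": [0,0,0],"turn": 0,"claw": 0.6}]}}

```text
time_s: 4.53
tcp_pos: [0.4839, 0.1295, 0.1324]
ee_rot: [[-0.988, 0.154, 0.001], [0.154, 0.988, 0.001], [-0.001, 0.001, -1.0]]
wrist_force: [0.5, 0.5, 1.1]
gripper_width: 0.603
gripper_force: 0.4
```

```bash
cat > look.py <<'E'
import sys
from h import *
tcp(); R=R2()
for n in ("scene","top"):
    d=cap(n); sl=(slice(60,280),slice(265,485)) if n=="scene" else (slice(195,300),slice(262,410))
    v=d["range_z"][sl]>0; P=(cloud(d)[sl][v]*1000-O)@R.T
    if n=="scene" and len(sys.argv)>1: cv2.imwrite(f'pics/{sys.argv[1]}.png',cv2.resize(d['color'][sl][...,::-1],None,fx=2.6,fy=2.6,interpolation=cv2.INTER_CUBIC))
    for z in range(76,200,8):
        q=P[(P[:,2]>=z)&(P[:,2]<z+8)&(P[:,0]>-100)&(P[:,0]<120)]
        a=q[abs(q[:,1])<12,0]; w=q[(abs(q[:,1])>18)&(abs(q[:,1])<29),0]
        f=lambda a: (len(a),np.percentile(a,[5,50,95]).round().tolist()) if len(a)>3 else '-'
        print(n,z,"mid",f(a),"wire",f(w))
E
python3 look.py c4
```

```text
t 4.53 mould mm [ 61.   -0.9 132.4] tooly ang 81.12 z [ 0.0007  0.0007 -1.    ] F [ 0.5526 -0.4681  1.1139] w 0.603
scene 76 mid (41, [4.0, 74.0, 94.0]) wire -
scene 84 mid (47, [5.0, 74.0, 77.0]) wire (6, [-2.0, 5.0, 7.0])
scene 92 mid (28, [1.0, 8.0, 10.0]) wire -
scene 100 mid (25, [3.0, 10.0, 12.0]) wire (21, [-1.0, 6.0, 9.0])
scene 108 mid (33, [4.0, 13.0, 15.0]) wire (11, [2.0, 5.0, 7.0])
scene 116 mid (18, [15.0, 16.0, 18.0]) wire (10, [3.0, 4.0, 6.0])
scene 124 mid (22, [15.0, 19.0, 20.0]) wire (11, [0.0, 4.0, 6.0])
scene 132 mid (23, [19.0, 21.0, 23.0]) wire (10, [2.0, 4.0, 6.0])
scene 140 mid (15, [22.0, 25.0, 29.0]) wire (12, [1.0, 4.0, 6.0])
scene 148 mid (25, [28.0, 35.0, 96.0]) wire (12, [2.0, 3.0, 5.0])
scene 156 mid (74, [29.0, 37.0, 97.0]) wire (10, [1.0, 3.0, 6.0])
scene 164 mid (77, [28.0, 36.0, 97.0]) wire (11, [1.0, 3.0, 6.0])
scene 172 mid (68, [29.0, 62.0, 98.0]) wire (11, [2.0, 3.0, 5.0])
scene 180 mid (94, [3.0, 34.0, 100.0]) wire (15, [-0.0, 3.0, 5.0])
scene 188 mid (91, [2.0, 35.0, 101.0]) wire -
scene 196 mid (97, [24.0, 36.0, 103.0]) wire -
top 76 mid - wire -
top 84 mid - wire -
top 92 mid - wire -
top 100 mid - wire -
top 108 mid - wire -
top 116 mid - wire -
top 124 mid - wire -
top 132 mid - wire -
top 140 mid - wire -
top 148 mid - wire -
top 156 mid - wire -
top 164 mid - wire -
top 172 mid - wire -
top 180 mid - wire -
top 188 mid - wire -
top 196 mid - wire -
```

View pics/c4.png

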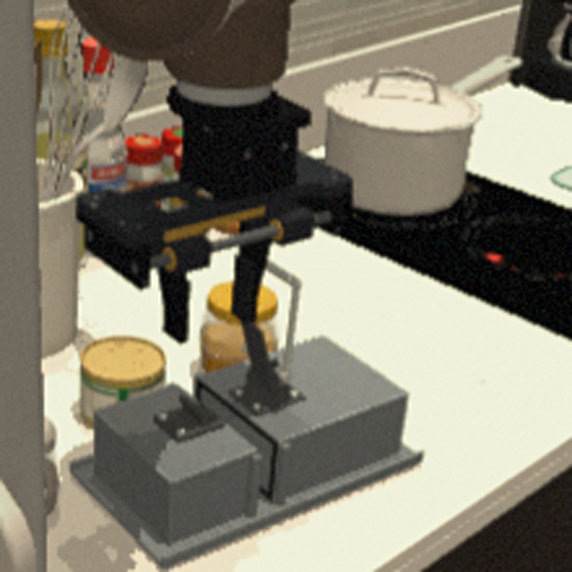

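The lever is only about 0.3 rad over, and the finger appears to have ridden up over its tip. The fingertip looks higher than the TCP reading says, so I'll check by projecting it.

```bash
python3 - <<'E'
from h import *
d=cap("scene"); m=tcp(); R=R2()
E=np.linalg.inv(np.array(d["extrinsics"]))
pts=np.array([[m[0]+s*o,yy,m[2]+dz] for s in(1,) for o in(26,37) for yy in(-9.5,9.5) for dz in(0,15)])
W=(pts@R+O)/1000
uv=cv2.projectPoints(W,cv2.Rodrigues(E[:3,:3])[0],E[:3,3],d["K"],d["D"])[0].reshape(-1,2)
for p,u in zip(pts,uv): print(p.round(),((u-[265,60])*2.6).round())
P=(cloud(d)*1000-O)@R.T
for v in range(180,196,2): print(v,[tuple(P[v,u].round().astype(int)) for u in range(328,338,3)])
E
```

```text
t 4.67 mould mm [ 60.8  -0.9 132.5] tooly ang 81.11 z [ 0.0008  0.0007 -1.    ] F [1.3555 0.1841 0.9151] w 0.597
[ 87. -10. 132.] [174. 354.]
[ 87. -10. 147.] [175. 336.]
[ 87.  10. 132.] [189. 365.]
[ 87.  10. 147.] [190. 348.]
[ 98. -10. 132.] [162. 357.]
[ 98. -10. 147.] [163. 340.]
[ 98.  10. 132.] [176. 369.]
[ 98.  10. 147.] [177. 351.]
180 [(np.int64(97), np.int64(-10), np.int64(171)), (np.int64(97), np.int64(-1), np.int64(175)), (np.int64(96), np.int64(7), np.int64(179)), (np.int64(87), np.int64(5), np.int64(175))]
182 [(np.int64(96), np.int64(-12), np.int64(165)), (np.int64(97), np.int64(-1), np.int64(171)), (np.int64(96), np.int64(8), np.int64(175)), (np.int64(88), np.int64(6), np.int64(172))]
184 [(np.int64(96), np.int64(-12), np.int64(161)), (np.int64(96), np.int64(-1), np.int64(166)), (np.int64(97), np.int64(9), np.int64(171)), (np.int64(88), np.int64(7), np.int64(168))]
186 [(np.int64(96), np.int64(-11), np.int64(157)), (np.int64(96), np.int64(-1), np.int64(162)), (np.int64(95), np.int64(8), np.int64(166)), (np.int64(88), np.int64(7), np.int64(163))]
188 [(np.int64(-52), np.int64(-226), np.int64(2)), (np.int64(97), np.int64(1), np.int64(159)), (np.int64(96), np.int64(8), np.int64(162)), (np.int64(89), np.int64(8), np.int64(160))]
190 [(np.int64(-50), np.int64(-222), np.int64(-1)), (np.int64(-56), np.int64(-217), np.int64(-1)), (np.int64(97), np.int64(11), np.int64(159)), (np.int64(88), np.int64(7), np.int64(155))]
192 [(np.int64(-42), np.int64(-210), np.int64(1)), (np.int64(-49), np.int64(-207), np.int64(0)), (np.int64(-55), np.int64(-203), np.int64(1)), (np.int64(535), np.int64(625), np.int64(598))]
194 [(np.int64(-36), np.int64(-200), np.int64(2)), (np.int64(-43), np.int64(-197), np.int64(1)), (np.int64(-50), np.int64(-195), np.int64(0)), (np.int64(-57), np.int64(-191), np.int64(0))]
```

Request:
{"name": "drive_tool", "arguments": {"moves": [{"delta_pos": [0,0,-8],"turn": 0,"claw": 0.6},{"delta_pos": [1,-12,0],"turn": 0,"claw": 0.6},{"delta_pos": [0,-14,0],"turn": 0,"claw": 0.6},{"delta_pos": [0,0,12],"turn": 0,"claw": 0.6},{"delta_pos": [0,0,12],"turn": 0,"claw": 0.6},{"delta_pos": [0,0,9],"turn": 0,"claw": 0.6},{"delta_pos": [0,0,0],"turn": 0,"claw": 0.6}]}}

```text
time_s: 5.55
tcp_pos: [0.478, 0.1032, 0.1061]
ee_rot: [[-0.988, 0.154, -0.002], [0.154, 0.988, -0.001], [0.002, -0.002, -1.0]]
wrist_force: [-0.2, -0.1, -0.3]
gripper_width: 0.596
gripper_force: 0.0
```

```bash
python3 look.py c5 | grep -v top
```

```text
t 5.55 mould mm [ 34.2   1.  106.1] tooly ang 81.12 z [-0.0025 -0.0014 -1.    ] F [-0.1551  0.1768 -0.2913] w 0.596
scene 76 mid (43, [5.0, 74.0, 96.0]) wire (4, [6.0, 7.0, 82.0])
scene 84 mid (48, [4.0, 73.0, 77.0]) wire (5, [4.0, 7.0, 59.0])
scene 92 mid (27, [2.0, 8.0, 10.0]) wire -
scene 100 mid (28, [3.0, 10.0, 13.0]) wire (22, [1.0, 7.0, 9.0])
scene 108 mid (30, [4.0, 13.0, 15.0]) wire (11, [2.0, 4.0, 8.0])
scene 116 mid (22, [14.0, 16.0, 18.0]) wire (13, [-1.0, 2.0, 4.0])
scene 124 mid (53, [3.0, 18.0, 70.0]) wire (14, [-3.0, -0.0, 3.0])
scene 132 mid (92, [4.0, 22.0, 70.0]) wire (21, [-4.0, -1.0, 2.0])
scene 140 mid (79, [3.0, 25.0, 70.0]) wire (17, [-8.0, -3.0, -0.0])
scene 148 mid (88, [3.0, 29.0, 72.0]) wire (17, [-9.0, -4.0, -2.0])
scene 156 mid (71, [-0.0, 11.0, 73.0]) wire (12, [-9.0, -6.0, -3.0])
scene 164 mid (82, [-1.0, 35.0, 75.0]) wire (16, [-10.0, -8.0, -5.0])
scene 172 mid (86, [-1.0, 8.0, 77.0]) wire (11, [-12.0, -10.0, -7.0])
scene 180 mid (63, [-10.0, 4.0, 78.0]) wire (17, [-14.0, -11.0, -7.0])
scene 188 mid (17, [-5.0, 3.0, 88.0]) wire -
scene 196 mid (20, [2.0, 4.0, 9.0]) wire (16, [-45.0, -43.0, 94.0])
```

View pics/c5.png

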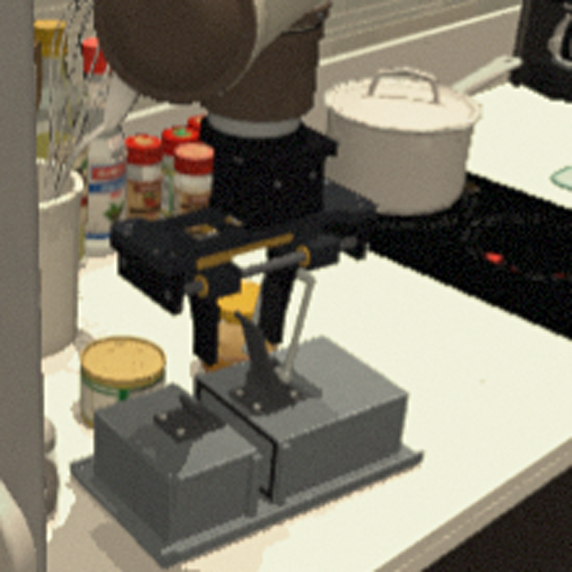

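The finger is now behind the lever and inside the loop, with the fingertip at about (272,345) and the lever tip at (238,318). Next I push the lever to its stop.

Request:
{"name": "drive_tool", "arguments": {"moves": [{"delta_pos": [0,6,0],"turn": 0,"claw": 0.6},{"delta_pos": [0,6,0],"turn": 0,"claw": 0.6},{"delta_pos": [0,5,0],"turn": 0,"claw": 0.6},{"delta_pos": [0,4,0],"turn": 0,"claw": 0.6},{"delta_pos": [0,3,0],"turn": 0,"claw": 0.6},{"delta_pos": [0,0,0],"turn": 0,"claw": 0.6}]}}

```text
time_s: 6.4
tcp_pos: [0.4825, 0.1276, 0.1074]
ee_rot: [[-0.988, 0.154, 0.0], [0.154, 0.988, 0.001], [-0.0, 0.001, -1.0]]
wrist_force: [-0.6, -0.6, -0.1]
gripper_width: 0.6
gripper_force: 0.5
```

```bash
python3 look.py | grep -v top
```

```text
t 6.4 mould mm [ 58.9   0.3 107.4] tooly ang 81.11 z [ 0.0003  0.0006 -1.    ] F [-0.6732  0.5209 -0.0623] w 0.6
scene 76 mid (41, [5.0, 74.0, 96.0]) wire -
scene 84 mid (39, [7.0, 75.0, 77.0]) wire -
scene 92 mid (15, [8.0, 12.0, 16.0]) wire -
scene 100 mid (25, [10.0, 15.0, 21.0]) wire (17, [6.0, 12.0, 15.0])
scene 108 mid (21, [12.0, 24.0, 29.0]) wire (11, [10.0, 11.0, 12.0])
scene 116 mid (14, [27.0, 31.0, 34.0]) wire (10, [9.0, 11.0, 14.0])
scene 124 mid (31, [28.0, 36.0, 95.0]) wire (10, [9.0, 12.0, 13.0])
scene 132 mid (99, [28.0, 46.0, 95.0]) wire (12, [8.0, 12.0, 14.0])
scene 140 mid (76, [27.0, 49.0, 96.0]) wire (9, [10.0, 13.0, 15.0])
scene 148 mid (65, [27.0, 34.0, 96.0]) wire (11, [12.0, 13.0, 15.0])
scene 156 mid (72, [25.0, 60.0, 98.0]) wire (10, [12.0, 14.0, 16.0])
scene 164 mid (81, [24.0, 34.0, 99.0]) wire (12, [11.0, 15.0, 16.0])
scene 172 mid (99, [22.0, 34.0, 101.0]) wire (12, [11.0, 14.0, 16.0])
scene 180 mid (69, [14.0, 28.0, 103.0]) wire (14, [13.0, 14.0, 18.0])
scene 188 mid (21, [19.0, 27.0, 112.0]) wire -
scene 196 mid (19, [27.0, 28.0, 29.0]) wire (13, [-22.0, -19.0, 118.0])
```

Request:
{"name": "drive_tool", "arguments": {"moves": [{"delta_pos": [0,2,0],"turn": 0,"claw": 0.6},{"delta_pos": [0,-3,0],"turn": 0,"claw": 0.6},{"delta_pos": [0,0,-25],"turn": 0,"claw": 0.6},{"delta_pos": [0,0,-40],"turn": 0,"claw": 0.6},{"delta_pos": [0,0,-35],"turn": 0,"claw": 0.3},{"delta_pos": [0,-35,0],"turn": 0,"claw": 0.0},{"delta_pos": [0,-38,0],"turn": 0,"claw": 0.0},{"delta_pos": [0,0,0],"turn": 0,"claw": 0.0},{"delta_pos": [0,0,0],"turn": 0,"claw": 0.0}]}}

```text
time_s: 7.62
tcp_pos: [0.4713, 0.0543, 0.2076]
ee_rot: [[-0.988, 0.155, 0.001], [0.155, 0.988, 0.001], [-0.001, 0.001, -1.0]]
wrist_force: [0.2, 0.2, -0.2]
gripper_width: 0.116
gripper_force: 0.0
```

```bash
python3 look.py | grep -v top|grep -v "scene [79]"
```

```text
t 7.62 mould mm [-15.2   0.  207.6] tooly ang 81.09 z [ 0.0011  0.0007 -1.    ] F [ 0.2644 -0.1137 -0.1737] w 0.116
scene 84 mid (39, [7.0, 74.0, 77.0]) wire -
scene 100 mid (28, [10.0, 17.0, 23.0]) wire (19, [6.0, 11.0, 15.0])
scene 108 mid (17, [13.0, 24.0, 28.0]) wire (17, [8.0, 12.0, 13.0])
scene 116 mid (13, [28.0, 32.0, 35.0]) wire (24, [10.0, 12.0, 13.0])
scene 124 mid (7, [36.0, 39.0, 41.0]) wire (18, [9.0, 11.0, 14.0])
scene 132 mid (29, [41.0, 48.0, 51.0]) wire (20, [9.0, 13.0, 14.0])
scene 140 mid (4, [50.0, 51.0, 52.0]) wire (20, [11.0, 13.0, 15.0])
scene 148 mid - wire (22, [9.0, 13.0, 14.0])
scene 156 mid - wire (20, [10.0, 12.0, 14.0])
scene 164 mid - wire (21, [11.0, 13.0, 15.0])
scene 172 mid - wire (23, [10.0, 14.0, 14.0])
scene 180 mid (36, [10.0, 14.0, 17.0]) wire (29, [10.0, 14.0, 16.0])
scene 188 mid - wire -
scene 196 mid - wire -
```

Request:
{"name": "drive_tool", "arguments": {"moves": [{"delta_pos": [0,0,34],"turn": 0,"claw": 0.0},{"delta_pos": [0,0,34],"turn": 0,"claw": 0.0},{"delta_pos": [0,8,0],"turn": 0,"claw": 0.0},{"delta_pos": [0,10,0],"turn": 0,"claw": 0.0},{"delta_pos": [0,10,0],"turn": 0,"claw": 0.0},{"delta_pos": [0,10,0],"turn": 0,"claw": 0.0},{"delta_pos": [0,10,0],"turn": 0,"claw": 0.0},{"delta_pos": [0,8,0],"turn": 0,"claw": 0.0},{"delta_pos": [0,6,0],"turn": 0,"claw": 0.0},{"delta_pos": [0,0,0],"turn": 0,"claw": 0.0},{"delta_pos": [0,0,0],"turn": 0,"claw": 0.0}]}}

```text
time_s: 9.1
tcp_pos: [0.4804, 0.1152, 0.1393]
ee_rot: [[-0.988, 0.155, -0.0], [0.155, 0.988, -0.0], [0.0, -0.0, -1.0]]
wrist_force: [0.3, 0.0, -0.1]
gripper_width: 0.005
gripper_force: 0.0
```

```bash
python3 look.py c6| grep -v top
```

```text
t 9.1 mould mm [ 46.3   0.4 139.3] tooly ang 81.1 z [-0.0002 -0.0001 -1.    ] F [ 0.0625 -0.2502 -0.1475] w 0.005
scene 76 mid (46, [7.0, 75.0, 94.0]) wire (4, [5.0, 7.0, 76.0])
scene 84 mid (41, [6.0, 74.0, 77.0]) wire -
scene 92 mid (11, [8.0, 13.0, 16.0]) wire -
scene 100 mid (14, [10.0, 12.0, 20.0]) wire (19, [7.0, 11.0, 17.0])
scene 108 mid - wire (12, [17.0, 22.0, 28.0])
scene 116 mid - wire (16, [26.0, 33.0, 40.0])
scene 124 mid (6, [34.0, 37.0, 42.0]) wire (12, [36.0, 43.0, 47.0])
scene 132 mid (33, [40.0, 48.0, 52.0]) wire (19, [45.0, 52.0, 58.0])
scene 140 mid - wire (15, [56.0, 61.0, 69.0])
scene 148 mid (37, [72.0, 75.0, 78.0]) wire (35, [66.0, 74.0, 77.0])
scene 156 mid (26, [40.0, 54.0, 57.0]) wire -
scene 164 mid (50, [39.0, 54.0, 57.0]) wire -
scene 172 mid (47, [40.0, 55.0, 57.0]) wire -
scene 180 mid (55, [39.0, 54.0, 58.0]) wire -
scene 188 mid (59, [38.0, 52.0, 59.0]) wire -
scene 196 mid (62, [36.0, 55.0, 61.0]) wire -
```

View pics/c6.png

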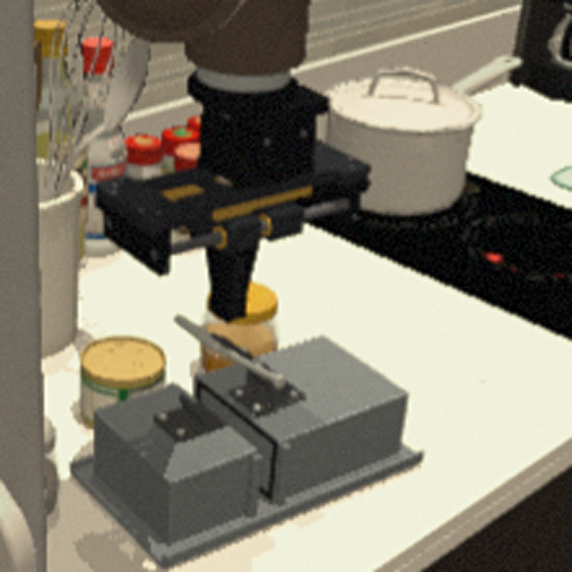

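The loop is past the dropping point, with its bar at about (180,322), and is coming down. I'll wait briefly.

Request:
{"name": "drive_tool", "arguments": {"moves": [{"delta_pos": [0,0,-20]},{"delta_pos": [0,0,0]},{"delta_pos": [0,0,0]},{"delta_pos": [0,0,0]}]}}

```text
invalid input
```

```bash
python3 look.py | grep -v top
```

```text
t 9.2 mould mm [ 46.2   0.4 139.3] tooly ang 81.09 z [-0.0002 -0.0001 -1.    ] F [-0.2841 -0.3898  0.3611] w 0.008
scene 76 mid (57, [23.0, 75.0, 96.0]) wire (4, [0.0, 7.0, 8.0])
scene 84 mid (38, [6.0, 75.0, 77.0]) wire -
scene 92 mid (4, [8.0, 11.0, 14.0]) wire -
scene 100 mid (18, [9.0, 12.0, 22.0]) wire (24, [8.0, 12.0, 23.0])
scene 108 mid (17, [15.0, 24.0, 28.0]) wire (30, [17.0, 29.0, 37.0])
scene 116 mid (12, [28.0, 32.0, 35.0]) wire (35, [35.0, 42.0, 51.0])
scene 124 mid (8, [34.0, 38.0, 42.0]) wire (38, [51.0, 58.0, 67.0])
scene 132 mid (46, [40.0, 50.0, 85.0]) wire (36, [65.0, 74.0, 84.0])
scene 140 mid (23, [79.0, 82.0, 85.0]) wire (21, [79.0, 83.0, 85.0])
scene 148 mid - wire -
scene 156 mid (25, [39.0, 53.0, 56.0]) wire -
scene 164 mid (48, [39.0, 54.0, 57.0]) wire -
scene 172 mid (52, [39.0, 55.0, 57.0]) wire -
scene 180 mid (49, [40.0, 53.0, 58.0]) wire -
scene 188 mid (57, [38.0, 53.0, 60.0]) wire -
scene 196 mid (64, [36.0, 53.0, 61.0]) wire -
```

Request:
{"name": "drive_tool", "arguments": {"moves": [{"delta_pos": [0,0,-20],"turn": 0,"claw": 0.0},{"delta_pos": [0,15,0],"turn": 0,"claw": 0.0},{"delta_pos": [0,12,0],"turn": 0,"claw": 0.0},{"delta_pos": [0,0,0],"turn": 0,"claw": 0.0},{"delta_pos": [0,0,0],"turn": 0,"claw": 0.0}]}}

```text
time_s: 9.93
tcp_pos: [0.4843, 0.142, 0.1587]
ee_rot: [[-0.988, 0.154, -0.001], [0.154, 0.988, -0.001], [0.001, -0.001, -1.0]]
wrist_force: [-0.3, -0.5, -0.3]
gripper_width: 0.007
gripper_force: 0.0
```

```bash
python3 look.py c7| grep -v top
```

```text
t 9.93 mould mm [ 73.4   0.7 158.7] tooly ang 81.13 z [-0.0013 -0.0007 -1.    ] F [-0.5338  0.2151 -0.2814] w 0.007
scene 76 mid (75, [46.0, 87.0, 93.0]) wire (61, [7.0, 84.0, 90.0])
scene 84 mid (32, [8.0, 75.0, 82.0]) wire (75, [40.0, 63.0, 77.0])
scene 92 mid (9, [11.0, 13.0, 16.0]) wire (78, [18.0, 35.0, 53.0])
scene 100 mid (31, [9.0, 15.0, 23.0]) wire (38, [8.0, 16.0, 29.0])
scene 108 mid (19, [14.0, 25.0, 30.0]) wire -
scene 116 mid (11, [28.0, 32.0, 35.0]) wire -
scene 124 mid (7, [36.0, 37.0, 40.0]) wire -
scene 132 mid (33, [40.0, 49.0, 52.0]) wire -
scene 140 mid - wire -
scene 148 mid - wire -
scene 156 mid - wire -
scene 164 mid - wire -
scene 172 mid - wire -
scene 180 mid (50, [67.0, 81.0, 84.0]) wire -
scene 188 mid (54, [67.0, 81.0, 84.0]) wire -
scene 196 mid (54, [67.0, 80.0, 84.0]) wire -
```

View pics/c7.png

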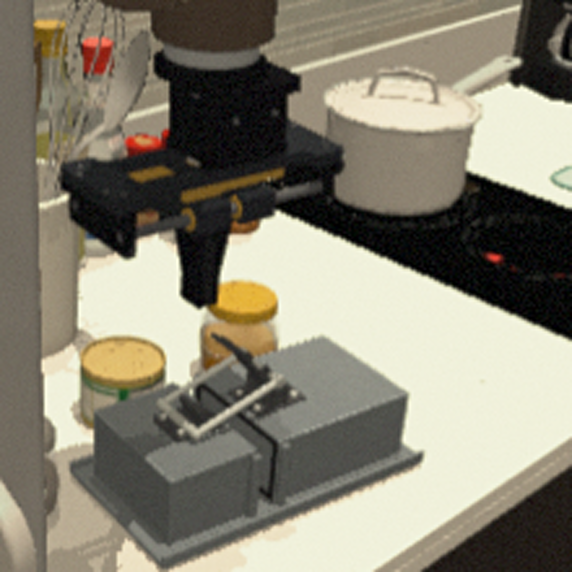

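The loop is down, with its bar beyond the keeper hook at about (180,420). Now I throw the lever, first to upright and then a check.

Request:
{"name": "drive_tool", "arguments": {"moves": [{"delta_pos": [0,0,26],"turn": 0,"claw": 0.0},{"delta_pos": [0,0,27],"turn": 0,"claw": 0.0},{"delta_pos": [0,-10,0],"turn": 0,"claw": 0.0},{"delta_pos": [0,-8,0],"turn": 0,"claw": 0.0},{"delta_pos": [0,-8,0],"turn": 0,"claw": 0.0},{"delta_pos": [0,-8,-2],"turn": 0,"claw": 0.0},{"delta_pos": [0,-8,-4],"turn": 0,"claw": 0.0},{"delta_pos": [0,-8,-4],"turn": 0,"claw": 0.0},{"delta_pos": [0,-6,-4],"turn": 0,"claw": 0.0},{"delta_pos": [0,-5,-1],"turn": 0,"claw": 0.0},{"delta_pos": [0,0,0],"turn": 0,"claw": 0.0}]}}

```text
time_s: 11.4
tcp_pos: [0.4747, 0.0812, 0.121]
ee_rot: [[-0.988, 0.155, -0.001], [0.155, 0.988, -0.0], [0.001, -0.0, -1.0]]
wrist_force: [1.2, 3.4, -2.0]
gripper_width: 0.0
gripper_force: 1.8
```

```bash
python3 look.py c8| grep -v top
```

```text
t 11.4 mould mm [ 11.9   0.9 121. ] tooly ang 81.06 z [-0.0011 -0.     -1.    ] F [ 3.5535 -0.6895 -2.0289] w 0.0
scene 76 mid (61, [18.0, 74.0, 89.0]) wire (48, [6.0, 70.0, 75.0])
scene 84 mid (57, [3.0, 67.0, 72.0]) wire (85, [4.0, 49.0, 66.0])
scene 92 mid (28, [-3.0, 4.0, 5.0]) wire (64, [12.0, 26.0, 40.0])
scene 100 mid (37, [-4.0, 3.0, 5.0]) wire (62, [-6.0, 3.0, 16.0])
scene 108 mid (40, [-6.0, 2.0, 4.0]) wire (5, [-5.0, -3.0, -2.0])
scene 116 mid (33, [-0.0, 1.0, 4.0]) wire -
scene 124 mid (23, [-1.0, 1.0, 3.0]) wire -
scene 132 mid (16, [-3.0, 0.0, 2.0]) wire -
scene 140 mid (46, [-3.0, 14.0, 22.0]) wire -
scene 148 mid (51, [2.0, 17.0, 22.0]) wire -
scene 156 mid (54, [3.0, 19.0, 22.0]) wire -
scene 164 mid (47, [3.0, 20.0, 23.0]) wire -
scene 172 mid (54, [3.0, 19.0, 25.0]) wire -
scene 180 mid (60, [3.0, 20.0, 27.0]) wire -
scene 188 mid (68, [-0.0, 18.0, 29.0]) wire -
scene 196 mid (28, [-1.0, 28.0, 30.0]) wire -
```

View pics/c8.png

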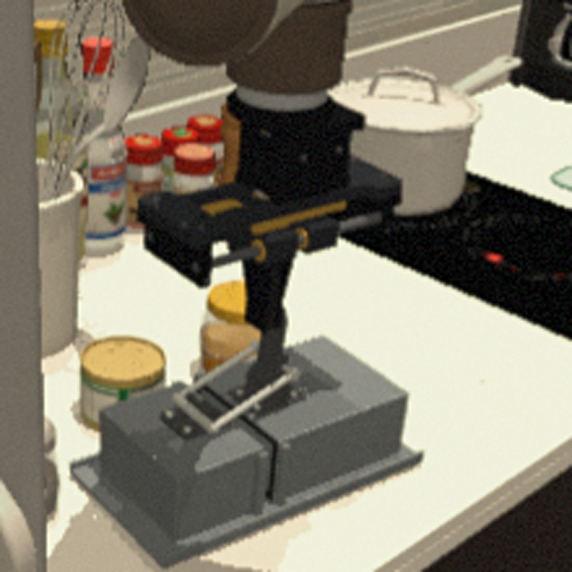

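The bar is hooked behind the keeper and the sliding half is closing; the lever is just past upright, with the finger on its face at (270,350). I'll continue over the arc.

Request:
{"name": "drive_tool", "arguments": {"moves": [{"delta_pos": [0,-7,0],"turn": 0,"claw": 0.0},{"delta_pos": [0,-8,1],"turn": 0,"claw": 0.0},{"delta_pos": [0,-7,2],"turn": 0,"claw": 0.0},{"delta_pos": [0,-7,3],"turn": 0,"claw": 0.0},{"delta_pos": [0,-6,4],"turn": 0,"claw": 0.0},{"delta_pos": [0,-6,5],"turn": 0,"claw": 0.0},{"delta_pos": [0,-5,5],"turn": 0,"claw": 0.0},{"delta_pos": [0,-4,6],"turn": 0,"claw": 0.0},{"delta_pos": [0,-3,6],"turn": 0,"claw": 0.0},{"delta_pos": [0,-3,7],"turn": 0,"claw": 0.0},{"delta_pos": [0,-1,5],"turn": 0,"claw": 0.0},{"delta_pos": [0,0,0],"turn": 0,"claw": 0.0}]}}

```text
time_s: 13.0
tcp_pos: [0.4656, 0.0249, 0.0766]
ee_rot: [[-0.988, 0.155, -0.002], [0.155, 0.988, -0.001], [0.002, -0.001, -1.0]]
wrist_force: [-0.2, -0.1, -0.3]
gripper_width: 0.004
gripper_force: 0.0
```

```bash
python3 look.py | grep -v top
```

```text
t 13.0 mould mm [-45.1   1.3  76.6] tooly ang 81.08 z [-0.0022 -0.0007 -1.    ] F [-0.1165  0.2001 -0.3125] w 0.004
scene 76 mid (57, [1.0, 63.0, 74.0]) wire (101, [-6.0, 40.0, 64.0])
scene 84 mid (153, [-25.0, -3.0, 59.0]) wire (119, [-21.0, 6.0, 57.0])
scene 92 mid (94, [-59.0, -34.0, -13.0]) wire -
scene 100 mid (69, [-69.0, -44.0, -35.0]) wire -
scene 108 mid (42, [-52.0, -38.0, -34.0]) wire -
scene 116 mid (44, [-53.0, -36.0, -34.0]) wire -
scene 124 mid (49, [-53.0, -36.0, -32.0]) wire -
scene 132 mid (43, [-55.0, -38.0, -30.0]) wire -
scene 140 mid (60, [-56.0, -38.0, -29.0]) wire -
scene 148 mid (36, [-58.0, -30.0, -27.0]) wire -
scene 156 mid (4, [-28.0, -26.0, -26.0]) wire -
scene 164 mid (25, [-16.0, 41.0, 43.0]) wire (16, [28.0, 43.0, 43.0])
scene 172 mid (52, [-13.0, 41.0, 43.0]) wire (30, [-32.0, 42.0, 44.0])
scene 180 mid (31, [-13.0, 41.0, 44.0]) wire (51, [-68.0, 7.0, 43.0])
scene 188 mid (20, [-18.0, 48.0, 49.0]) wire (145, [-76.0, -31.0, 48.0])
scene 196 mid (35, [-23.0, 48.0, 50.0]) wire (195, [-88.0, -22.0, 50.0])
```

Request:
{"name": "drive_tool", "arguments": {"moves": [{"delta_pos": [0,0,4],"turn": 0,"claw": 0.0},{"delta_pos": [0,0,3],"turn": 0,"claw": 0.0},{"delta_pos": [0,0,2],"turn": 0,"claw": 0.0},{"delta_pos": [0,0,1],"turn": 0,"claw": 0.0},{"delta_pos": [0,0,0],"turn": 0,"claw": 0.0}]}}

```text
time_s: 13.72
tcp_pos: [0.4664, 0.0254, 0.069]
ee_rot: [[-0.988, 0.154, 0.0], [0.154, 0.988, -0.001], [-0.0, -0.001, -1.0]]
wrist_force: [-4.9, 1.7, 14.2]
gripper_width: 0.01
gripper_force: 7.2
```

```bash
python3 look.py c9| grep -v top | head -7
```

```text
t 13.72 mould mm [-44.5   0.5  69. ] tooly ang 81.17 z [ 0.     -0.0005 -1.    ] F [ 0.9448  5.1057 14.1541] w 0.01
scene 76 mid (66, [-23.0, 63.0, 77.0]) wire (139, [-16.0, 29.0, 63.0])
scene 84 mid (227, [-63.0, -14.0, 59.0]) wire (71, [-21.0, 11.0, 62.0])
scene 92 mid (56, [-71.0, -42.0, -34.0]) wire -
scene 100 mid (46, [-52.0, -36.0, -34.0]) wire -
scene 108 mid (40, [-51.0, -36.0, -34.0]) wire -
scene 116 mid (49, [-55.0, -37.0, -32.0]) wire -
```

View pics/c9.png

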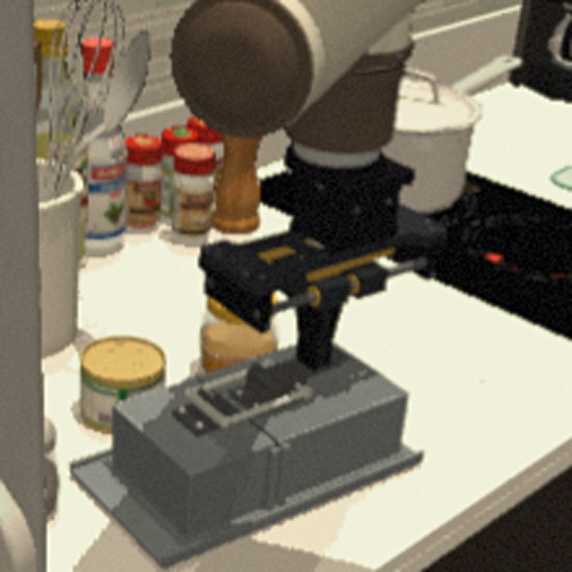

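The halves are flush, the lever is down, and the finger meets firm resistance. I'll press slightly more, then retreat.

Request:
{"name": "drive_tool", "arguments": {"moves": [{"delta_pos": [0,0,1.5],"turn": 0,"claw": 0.0},{"delta_pos": [0,0,0],"turn": 0,"claw": 0.0},{"delta_pos": [0,0,-15],"turn": 0,"claw": 0.0},{"delta_pos": [0,0,-40],"turn": 0,"claw": 0.0},{"delta_pos": [0,0,-50],"turn": 0,"claw": 0.0},{"delta_pos": [0,-50,-20],"turn": 0,"claw": 0.0},{"delta_pos": [0,-55,0],"turn": 0,"claw": 0.0},{"delta_pos": [0,-55,0],"turn": 0,"claw": 0.0},{"delta_pos": [0,-55,0],"turn": 0,"claw": 0.0},{"delta_pos": [0,0,0],"turn": 0,"claw": 0.0},{"delta_pos": [0,0,0],"turn": 0,"claw": 0.0}]}}

```text
time_s: 15.2
tcp_pos: [0.433, -0.187, 0.1905]
ee_rot: [[-0.988, 0.155, -0.0], [0.155, 0.988, 0.0], [0.0, 0.0, -1.0]]
wrist_force: [0.0, 0.5, 0.1]
gripper_width: 0.008
gripper_force: 0.0
```

```bash
python3 look.py c10| grep -v top | head -7; python3 - <<'E'
from h import *
R=R2(); d=cap("scene"); P=((cloud(d)*1000-O)@R.T)[60:280,265:485].reshape(-1,3)
q=P[(abs(P[:,1])<11)&(P[:,2]>76)&(P[:,2]<130)&(P[:,0]<-18)&(P[:,0]>-85)]
for a in range(-80,-18,10):
    s=q[(q[:,0]>=a)&(q[:,0]<a+10),2]
    if len(s): print(a,len(s),np.percentile(s,[10,50,90]).round(1))
E
```

```text
t 15.2 mould mm [-259.5    1.   190.5] tooly ang 81.06 z [-0.0004  0.0004 -1.    ] F [0.5267 0.0774 0.0629] w 0.008
scene 76 mid (57, [-23.0, 62.0, 78.0]) wire (154, [-17.0, 29.0, 63.0])
scene 84 mid (276, [-61.0, -21.0, 59.0]) wire (57, [-20.0, 5.0, 61.0])
scene 92 mid (29, [-72.0, -68.0, -61.0]) wire -
scene 100 mid - wire -
scene 108 mid - wire -
scene 116 mid - wire -
-80 8 [92.1 93.6 94.6]
-70 40 [88.9 91.3 93.5]
-60 24 [88.4 89.4 90.2]
-50 24 [88.5 89.2 90.9]
-40 32 [87.7 89.6 90.6]
-30 34 [84.5 89.3 90.2]
-20 8 [87.2 89.3 90.9]
```

View pics/c10.png

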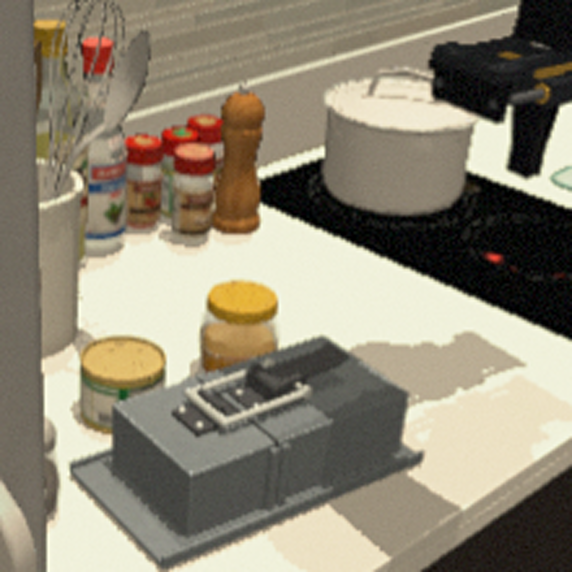

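The lever lies flat (level at about 89 mm along its length), the loop is over the keeper, the halves are flush, the jar and tin are in place, and the hand is away. I'm handing in.

```bash
python3 -c "
from station import ticket
print(ticket.finish_job())"
```

```text
the job is handed in; nothing more can be done
None
```

The ham mould is latched shut: the loop is over the keeper hook, the lever is flat, the halves are flush and the hand is clear; the jar and tin look unmoved, though I did not re-check the shaker, and I handed in at about 15 s.

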